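# Lock the lacquer sieve into its sprung bayonet collar

### The arm

A 7-joint arm with a two-finger parallel gripper is mounted at the origin on the work surface. World frame = base frame: x ahead of the robot, y to its left, z up, the work surface at z = 0. Lengths are in m, angles in rad, forces in N, time in s.
With the tool pointing down it reaches from about 0.4 to 0.875 m from the base axis. Payload 4.4 kg.
Tool frame: the origin (TCP) lies midway between the tips of the shut fingers; the grasp point (between the pads) lies 19 mm behind it; z points along the fingers, y is the line along which they close (so a half turn about z gives the same grasp; the last joint's range is limited). The gripper opens to 85 mm and grips with 20 to 120 N. Pads are 22 mm wide; open, the fingers measure 114 mm over their backs; the gripper's body (76 mm by 85 mm) begins 54 mm behind the grasp point. The pads swing forward as they close: fully open they stand 13 mm farther back than shut.
Start: joints at [-1.326, 0.628, 0.038, 1.517, -0.027, 0.996, -0.02], TCP at [0.199, 0.619, 0.231] pointing down, gripper open.
Joint ranges: [-3.06, 3.06], [-0.37, 2.12], [-1.25, 1.32], [0.18, 2.47], [-1.1, 4.24], [0.23, 1.98], [-2.94, 2.94]. Speed limits (rad/s): [2.57, 2.57, 3.14, 3.14, 3.14, 3.14, 3.14].

### API

Orientations are given as a rotation vector (axis times angle).
In Python, from workcell import bot gives the robot as it stands. Calls block until the motion is done:
- bot.move_ptp(position, orientation): joint-space move of the TCP to a pose.
- bot.line_to(position, attitude=None, rate=0.15, threshold=None): straight line of the TCP; attitude=None keeps the orientation; rate is the mean speed in m/s. With threshold (N) it stops when the force on the tool has changed by that much, and returns True; else False.
- bot.move_j(angles): joint-space move.
- bot.let_go() and bot.close(grasp_force=None): open the fingers fully, or close them until they stop; grasp_force is the grip in N (None keeps the last).
- bot.sleep(seconds).
- bot.inverse_kinematics(position, orientation): joint angles nearest the present ones, or None.
- bot.get_image(name): name is "side" or "top"; returns a dict with "color" (420x560x3 uint8, blue, green, red), "fx", "fy", "cx", "cy" (pixels), "k1" (the pictures are not rectified: a ray, as slopes to the right and down, at radius r is drawn at 1 + k1 r^2 times it, then the intrinsics apply), "T" (4x4, takes a point from camera to world coordinates). Camera axes: x right, y down, z forward; pixel columns grow to the right and rows downward; lengths in m; the calibration is good to about 2 mm. A picture is of the moment at which its call begins. There is no depth.
A pose or a line that the arm cannot do raises bot.PlanningError and nothing moves.
- bot.sign_off(): hands the job in; it is judged then, once.
Readings, each from a call of its own:
- bot.current_clock(): time.
- bot.current_q(): joint angles.
- bot.current_joint_velocities(): joint speeds.
- bot.current_joint_torque(): joint torques, N m.
- bot.current_position(): TCP position.
- bot.current_ee_rot(): TCP orientation.
- bot.current_contact_force(): force on the tool from outside, world axes, zero at the start.
- bot.current_torque(): the same for the moment, N m.
- bot.current_grip_width(): finger opening in m.
- bot.current_gripper_force(): force on a finger pad.
Only numpy, scipy, OpenCV 4.12 (cv2) and the standard library are available. Lean on these libraries where they do the work, as an engineer would, in place of code of your own. Each camera call takes 0.05 s, during which the arm holds its last target. There are 200 camera calls.

### The job

Hang the lacquer sieve in the green collar of the straining stand: lower its two brass lugs through the two yellow-marked entry gaps, then, pressing down lightly on the sprung collar, twist the sieve clockwise (seen from above) until you feel both lugs drop into the hidden locking notches, and let go so that it hangs level and fully home. Work by feel and gently: stop turning as soon as it drops, never put more than about 25 N on the collar, and leave the tumbler, bowl, brush and yellow box where they are.

Things in the scene. Friction and masses are not known exactly. Their poses are not given: they have to be found in the camera images.
- sieve: Loose steel sieve, 0.2 to 0.33 kg, upright on the bench at any yaw. Drum 60 mm in diameter, 44 mm high; origin at the centre of its underside, z up. Two brass lugs stick out along its +x and -x to 42 mm from the axis, each 10 mm wide (y), undersides at z = 32 mm, tops at z = 38 mm. Half a turn makes no difference.
- sieve_grip (a point): Middle of the sieve's red grip bar, 76 mm above the sieve's origin, axes as the sieve. The bar is 60 mm long along x, 12 mm thick along y and 24 mm high, its underside 64 mm above the sieve's origin, on two thin posts at x = +-26 mm. Pinch it across y from above.
- stand: Fixed stand: grey base plate 150 x 150 x 10 mm, four posts at x, y = +-60 mm with tops at z = 120 mm, a white dish under the collar. Origin at the centre of the base's underside, z up. Carries the collar 115 mm up, at the same yaw.
- collar: Green round bayonet collar, 98 mm wide; origin on its axis, level with the ring track (bore 64 mm) that the lugs slide on, z up. With the lugs on the track the sieve's origin is 32 mm below the collar's; fully home, lugs in the notches, 40 mm below. The collar is sprung: it starts to sink under 5 N (sieve's weight included), gains 0.6 N per mm, and stops hard after 8 mm.
- collar_entry (a point): Entry gap on the collar's +x side, 39 mm from the axis, at hook-top height; its twin lies opposite at -x, both with a yellow mark outside. Gaps are 16 mm wide in the steel hooks (bore 67 mm) that cover the track, tops 14 mm and undersides 10 mm above it. Lugs go straight down through the gaps onto the track. A wall stops any counter-clockwise twist.
- collar_top (a point): Centre of the collar at hook-top height. Hidden under the hooks, at a clockwise twist of 0.7 to 1.3 rad from the entry gaps (different each time, not measured), are two notches 16 mm wide and 8 mm deep, each ended by a rigid stop. Pressed lightly, the lugs drop in, the collar springs back up and the push falls away; twisting on then rams the stop.
- tumbler: Bystander: loose amber coated tumbler standing mouth down, 68 mm wide at the foot, 105 mm high; origin at the centre of its underside.
- bowl: Bystander: loose blue ceramic bowl, 110 mm wide, 45 mm high; origin at the centre of its underside.
- brush: Bystander: loose brush with dark handle about 200 mm long lying on the bench along its own x; origin near its middle.
- gold_paste_box: Bystander: loose closed yellow box 70 x 50 x 35 mm; origin at the centre of its underside.

How it is judged:
On the way, in this order (a step that is already met when the one before it is completed fails the run):
1. the sieve hangs in the collar with both lugs lowered through the entry gaps, under the hooks (z of sieve in the frame of collar between -0.036 and -0.029 m and horizontal distance between sieve and collar below 0.005 m and angle between sieve's own z axis and vertical below 0.1 rad), for 0.1 s.
2. both lugs have dropped into the locking notches (z of sieve in the frame of collar between -0.044 and -0.0375 m and horizontal distance between sieve and collar below 0.005 m and angle between sieve's own z axis and vertical below 0.07 rad), for 0.2 s.
At the end, for the whole second after the job is handed in: The sieve is locked in the collar: its origin 37.5 to 44 mm below the collar's origin (lugs in the notches), within 5 mm of the collar's axis, upright within 0.07 rad, at rest, slower than 0.02 m/s (all of step 2 and linear speed of sieve below 0.02 m/s); the robot touches nothing.
It fails at once if more than 25 N between the sieve and the stand with its collar (contact force between sieve and stand above 25 N).
It fails at once if the freshly coated tumbler is moved more than 20 mm (distance of tumbler from where it was at the start of the episode above 0.02 m).
It fails at once if the ceramic bowl is moved more than 20 mm (distance of bowl from where it was at the start of the episode above 0.02 m).
It fails at once if the brush is moved more than 20 mm (distance of brush from where it was at the start of the episode above 0.02 m).
It fails at once if the yellow box is moved more than 20 mm (distance of gold_paste_box from where it was at the start of the episode above 0.02 m).
It also fails if it takes over 61 s, if anything falls off the work surface, if the arm or the gripper's body presses on something with over 40 N, if the wrist force passes 120 N, or if a joint passes its speed limit or range.

## Working session

There is one attempt and no reset: what is moved stays moved. The work goes in short steps, each a Python script; the robot and the scene stay as the last script left them, time stands still between calls to the robot, and variables do not carry over. Pictures are saved under pics/ and viewed, at most 10 in all, crops included, and the job is handed in when it is done.

```bash
ls; mkdir -p pics; python3 - <<'E'
from workcell import bot
import cv2,numpy as np
for n in("side","top"):
    d=bot.get_image(n); cv2.imwrite(f"pics/{n}0.png",d["color"])
    print(n,d["fx"],d["fy"],d["cx"],d["cy"],d["k1"]);print(np.round(d["T"],4).tolist())
print(bot.current_clock(),bot.current_ee_rot(),bot.current_position())
E
```

```text
pics
side 472.6194387421234 472.6194387421234 276.3013394839202 207.85337089402262 0.05364135695239164
[[0.8588, -0.2755, 0.432, 0.1239], [-0.5123, -0.4698, 0.7189, -0.7904], [0.0048, -0.8387, -0.5446, 0.6771], [0.0, 0.0, 0.0, 1.0]]
top 523.5159508278496 523.5159508278496 280.6479475658222 207.56991178326103 0.0186924092466674
[[0.0018, -0.9899, 0.142, 0.3674], [-0.9999, -0.0037, -0.0128, 0.001], [0.0132, -0.142, -0.9898, 1.6621], [0.0, 0.0, 0.0, 1.0]]
0.1 [-4.86191857e-01 -3.10348852e+00  2.65020743e-03] [0.1985829  0.6183451  0.23047707]
```

View pics/side0.png

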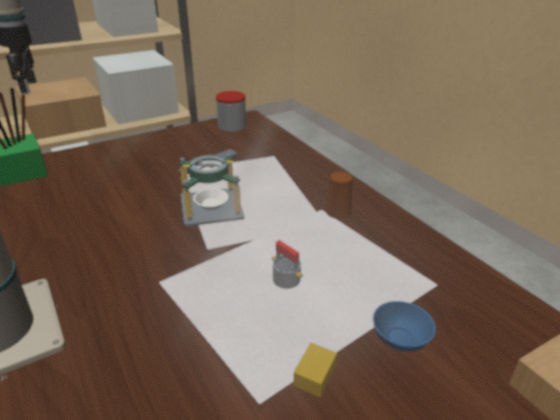

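View pics/top0.png

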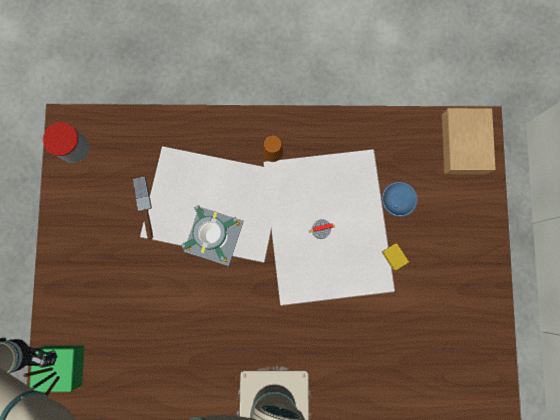

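The side view shows the stand with its collar at about (208,170), the sieve at (287,265), the tumbler at (341,195), the bowl at (403,327) and the box at (315,368). The top view shows the sieve's bar at (321,229), the collar at (210,233), and yellow marks near (215,215) and (205,251).

```bash
cat > h.py <<'E'
from workcell import bot
import cv2,numpy as np
def ray(d,uv):
    K=np.array([[d["fx"],0,d["cx"]],[0,d["fy"],d["cy"]],[0,0,1]])
    s=cv2.undistortPoints(np.array(uv,float).reshape(-1,1,2),K,np.array([d["k1"],0,0,0.]))[:,0]
    T=d["T"]; v=np.c_[s,np.ones(len(s))]@T[:3,:3].T
    return T[:3,3],v
def plane(d,uv,z):
    o,v=ray(d,uv); return o+v*((z-o[2])/v[:,2])[:,None]
def tri(d1,u1,d2,u2):
    A=[];b=[]
    for d,u in((d1,u1),(d2,u2)):
        o,v=ray(d,[u]); v=v[0]/np.linalg.norm(v[0]); P=np.eye(3)-np.outer(v,v); A.append(P); b.append(P@o)
    x,r,_,_=np.linalg.lstsq(np.vstack(A),np.hstack(b),rcond=None); return x,np.sqrt(r)
def blobs(img,lo,hi,box,amin=4):
    x0,y0,x1,y1=box; h=cv2.cvtColor(img[y0:y1,x0:x1],cv2.COLOR_BGR2HSV)
    m=cv2.inRange(h,np.array(lo),np.array(hi)); n,l,s,c=cv2.connectedComponentsWithStats(m)
    out=[(s[i,4],c[i]+[x0,y0],np.argwhere(l==i)[:,::-1]+[x0,y0]) for i in range(1,n) if s[i,4]>=amin]
    return sorted(out,key=lambda t:-t[0])
E
python3 - <<'E'
from h import *
t=bot.get_image("top");s=bot.get_image("side")
a=t["color"][190:275,170:255];b=t["color"][200:260,290:350];c=s["color"][145:230,170:255];e=s["color"][230:300,255:325]
r=lambda i:cv2.resize(i,(400,300) if 0 else (300,300),interpolation=cv2.INTER_CUBIC)
cv2.imwrite("pics/z0.png",np.vstack([np.hstack([r(a),r(b)]),np.hstack([r(c),r(e)])]))
for nm,d,box in(("top",t,(170,190,255,275)),("side",s,(170,145,255,230))):
    for q in blobs(d["color"],(22,120,120),(35,255,255),box,3)[:6]: print(nm,"yel",q[0],q[1].round(2))
    for q in blobs(d["color"],(40,40,30),(95,255,255),box,20)[:3]:
        (x,y,w,h)=cv2.boundingRect(q[2].astype(np.int32)); print(nm,"green",q[0],q[1].round(2),(x,y,w,h))
for nm,d,box in(("top",t,(290,200,350,260)),("side",s,(255,230,325,300))):
    for q in blobs(d["color"],(0,130,80),(9,255,255),box,8)+blobs(d["color"],(170,130,80),(180,255,255),box,8): print(nm,"red",q[0],q[1].round(2),cv2.minAreaRect(q[2].astype(np.float32)))
    for q in blobs(d["color"],(13,80,80),(32,255,255),box,2): print(nm,"brass",q[0],q[1].round(2))
E
```

```text
top yel 17 [214.41 214.65]
top yel 15 [202.6  249.47]
top yel 6 [237.5 222. ]
top yel 5 [225.2 259.4]
top green 249 [222.27 237.45] (205, 217, 33, 44)
top green 216 [195.32 228.82] (183, 206, 30, 43)
side yel 14 [185.5  165.71]
side yel 6 [229.67 161.  ]
side green 410 [207.42 176.4 ] (183, 163, 51, 25)
side green 23 [184.65 162.48] (180, 161, 10, 4)
top red 76 [322.64 226.78] ((322.55767822265625, 226.78846740722656), (3.726206064224243, 19.611610412597656), 78.69007110595703)
top brass 9 [310.11 230.89]
top brass 5 [333.4 225.8]
side red 82 [287.05 248.34] ((286.8460998535156, 248.23074340820312), (21.63330841064453, 3.882901191711426), 33.6900634765625)
side brass 19 [298.   274.37]
```

View pics/z0.png

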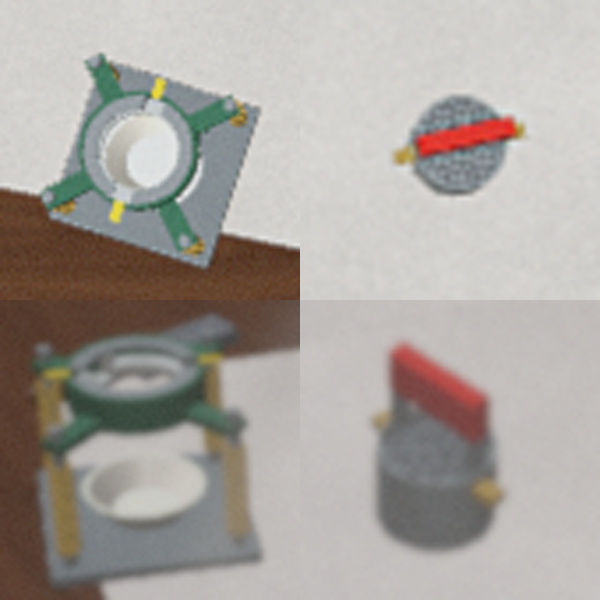

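```bash
python3 - <<'E'
from h import *
t=bot.get_image("top");s=bot.get_image("side")
P1=tri(t,(214.41,214.65),s,(229.67,161.0));P2=tri(t,(202.6,249.47),s,(185.5,165.71));print("marks",P1,P2,(P1[0]+P2[0])/2,np.linalg.norm(P1[0]-P2[0]))
p=plane(t,[(214.41,214.65),(202.6,249.47)],.129);print(p.round(4),p.mean(0),np.linalg.norm(p[0]-p[1]),"yaw",np.arctan2(*(p[0]-p[1])[1::-1]))
m=blobs(t["color"],(22,120,120),(35,255,255),(170,190,255,275),3)
# post tops (4 at arms' ends) and dish
print("bar tri",tri(t,(322.64,226.78),s,(287.05,248.34)))
b=blobs(t["color"],(0,130,80),(9,255,255),(290,200,350,260),8)[0][2]
q=plane(t,b,.083)[:,:2];c=q.mean(0);U=np.linalg.svd(q-c)[2][0];pr=(q-c)@U;print("bar plane",c,"yaw",np.arctan2(U[1],U[0]),"len",np.ptp(pr))
l=plane(t,[(310.11,230.89),(333.4,225.8)],.037);print("lugs",l.round(4),l.mean(0),"yaw",np.arctan2(*(l[1]-l[0])[1::-1]))
# drum: non-white blob incl. ->enclosing circle
h=cv2.cvtColor(t["color"][200:260,290:350],cv2.COLOR_BGR2HSV);g=(h[...,2]<165).astype(np.uint8)
n,L,S,C=cv2.connectedComponentsWithStats(g);i=1+np.argmax(S[1:,4]);print("drum blob",S[i],plane(t,[C[i]+[290,200]],.03))
# tumbler etc
for nm,uv,z in(("tumbler",(272,145),.1),("bowl",(399,198),.04),("box",(396,257),.035)): print(nm,plane(t,[uv],z).round(3))
E
```

```text
marks (array([0.56636112, 0.1758123 , 0.13020164]), array([0.00141256])) (array([0.46315521, 0.20853674, 0.12950257]), array([0.00022371])) [0.51475816 0.19217452 0.1298521 ] 0.10827205041520349
[[0.5656 0.1763 0.129 ]
 [0.463  0.2087 0.129 ]] [0.51431112 0.1924875  0.129     ] 0.10752623995612974 yaw -0.3054259424656573
bar tri (array([ 0.53596636, -0.14718571,  0.08300271]), array([0.00059425]))
bar plane [ 0.53538836 -0.14676879] yaw -1.362782746511515 len 0.059796271953688154
lugs [[ 0.5275 -0.1121  0.037 ]
 [ 0.5437 -0.185   0.037 ]] [ 0.53557829 -0.14852592  0.037     ] yaw -1.3521485134664653
drum blob [ 22  19  22  20 230] [[ 0.5335002  -0.14698805  0.03      ]]
tumbler [[0.785 0.008 0.1  ]]
bowl [[ 0.632 -0.392  0.04 ]]
box [[ 0.447 -0.378  0.035]]
```

```bash
cat >> h.py <<'E'
from scipy.spatial.transform import Rotation as Ro
def ori(psi): return (Ro.from_euler("z",psi)*Ro.from_euler("x",np.pi)).as_rotvec()
E
python3 - <<'E'
from h import *
for k in(0,np.pi):
    for p,ps in(((.5355,-.147,.2),-1.36),((.5145,.1923,.2),-.305),((.5145,.1923,.15),-.95),((.5145,.1923,.15),-1.65)):
        q=bot.inverse_kinematics(p,ori(ps+k)); print(k,ps,None if q is None else np.round(q,2))
E
```

```text
0 -1.36 [-0.42  0.82  1.14  1.84 -0.85  1.08 -1.88]
0 -0.305 [-0.92  0.66  0.83  1.85 -0.61  0.91 -1.68]
0 -0.95 [-0.01  0.66 -0.62  1.87  0.53  0.78  2.84]
0 -1.65 [-0.13  0.62 -0.43  1.87  0.38  0.72  2.29]
3.141592653589793 -1.36 [-0.11  0.58  0.5   1.83 -0.36  0.83  0.79]
3.141592653589793 -0.305 [-0.46  0.52  0.08  1.84 -0.06  0.78  0.91]
3.141592653589793 -0.95 [-0.54  0.6   0.19  1.89 -0.17  0.67  0.38]
3.141592653589793 -1.65 [-0.64  0.62  0.35  1.89 -0.32  0.69 -0.18]
```

The +π branch keeps joint 7 well inside its range.

```bash
python3 - <<'E'
from h import *
psi=-1.36+np.pi; g=np.array([.5355,-.147,0])
bot.move_ptp(g+[0,0,.17],ori(psi)); bot.line_to(g+[0,0,.0605],rate=.08)
bot.close(60); print("w",bot.current_grip_width(),bot.current_gripper_force(),bot.current_position())
f0=bot.current_contact_force(); bot.line_to(g+[0,0,.21],rate=.12); bot.sleep(.3)
print(f0,bot.current_contact_force(),bot.current_grip_width())
ps=-.305+np.pi
bot.move_ptp((.5145,.1923,.21),ori(ps)); bot.sleep(.3)
print(bot.current_clock(),bot.current_position(),bot.current_contact_force(),bot.current_torque(),bot.current_q().round(2) if hasattr(bot.current_q(),'round') else bot.current_q())
t=bot.get_image("top");s=bot.get_image("side")
a=t["color"][180:280,160:260];c=s["color"][90:220,150:280]
r=lambda i:cv2.resize(i,(400,400),interpolation=cv2.INTER_CUBIC)
cv2.imwrite("pics/z1.png",np.hstack([r(a),r(c)]))
E
```

```text
w 0.011187849761359532 62.31285095214844 [ 0.53559683 -0.14699423  0.06054586]
[ 0.82843248 -0.44481307  0.35834777] [-0.0498293   0.10571553 -3.76692796] 0.010785482869709472
8.7083 [0.51483649 0.19136207 0.20998159] [-0.05195937 -0.17041756 -3.49124975] [-0.05283719 -0.00252409  0.02355376] [-0.53  0.52  0.19  1.83 -0.13  0.81  0.98]
```

View pics/z1.png

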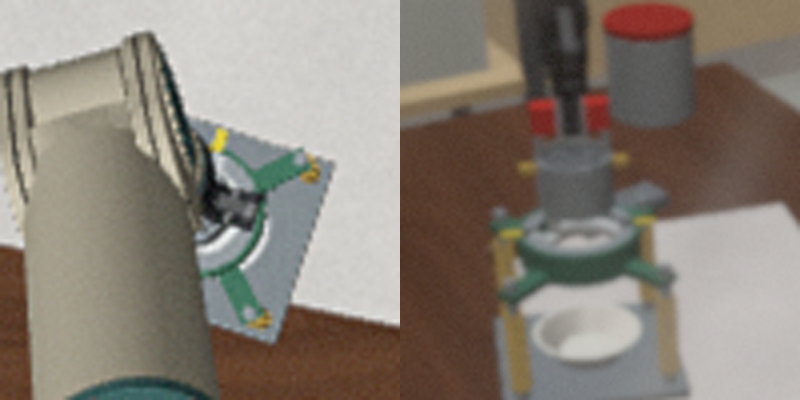

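```bash
cat > m.py <<'E'
from h import *
def meas():
    s=bot.get_image("side"); p=bot.current_position(); zs=p[2]-.0605
    B=[q for q in blobs(s["color"],(15,90,90),(35,255,255),(175,120,245,185),4)]
    for q in B: print("  blob",q[0],q[1].round(2))
    Y=sorted([q for q in B if q[1][1]>157 and q[0]>=4][:9],key=lambda q:-q[0])
    return s,p,zs,B
E
python3 - <<'E'
from m import *
s,p,zs,B=meas(); print(p,zs, Ro.from_rotvec(bot.current_ee_rot()).as_matrix()[:,0], Ro.from_rotvec(bot.current_ee_rot()).as_matrix()[:,2])
m=plane(s,[(229.67,161.0),(185.5,165.71)],.129); print("marks side-only",m.round(4),m.mean(0))
R=blobs(s["color"],(0,130,80),(9,255,255),(175,115,245,145),6)+blobs(s["color"],(171,130,80),(180,255,255),(175,115,245,145),6)
for q in R: print("red",q[0],q[1].round(2))
cv2.imwrite("pics/s2.png",cv2.resize(s["color"][110:190,170:250],(600,600),interpolation=cv2.INTER_CUBIC))
E
```

```text
blob 113 [183.47 172.13]
  blob 34 [190.47 144.47]
  blob 29 [221.28 141.34]
  blob 17 [229.71 160.94]
  blob 16 [229.56 169.  ]
[0.51458382 0.19201187 0.20998449] 0.1494844888244085 [-9.53672994e-01  3.00845177e-01  2.23841987e-05] [-3.61919615e-05 -4.03233908e-05 -9.99999999e-01]
marks side-only [[0.5683 0.1777 0.129 ]
 [0.4636 0.2094 0.129 ]] [0.51596796 0.19354841 0.129     ]
red 105 [195.02 127.6 ]
red 87 [213.68 125.92]
```

View pics/s2.png

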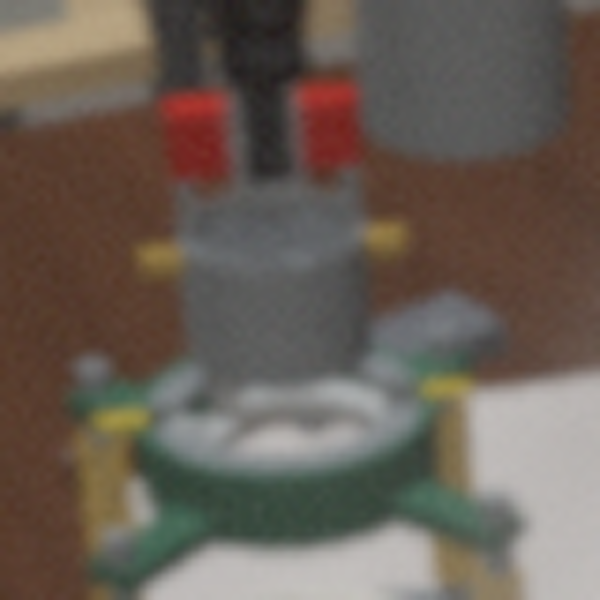

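```bash
python3 - <<'E'
from m import *
s,p,zs,B=meas()
L=plane(s,[B[1][1],B[2][1]],zs+.036); print("lugs",L.round(4),L.mean(0),np.linalg.norm(L[0]-L[1]),"yaw",np.arctan2(*(L[1]-L[0])[1::-1]),p)
R=plane(s,[(195.02,127.6),(213.68,125.92)],zs+.077); print("bar",R.round(4),R.mean(0),"yaw",np.arctan2(*(R[1]-R[0])[1::-1]))
Y=plane(s,[(229.67,161.0),(185.5,165.71)],.129);print("marks yaw",np.arctan2(*(Y[0]-Y[1])[1::-1]))
# left yellow mark refined: split from post by tight row limit
for q in blobs(s["color"],(22,150,120),(35,255,255),(178,160,195,170),3): print(q[0],q[1])
E
```

```text
blob 112 [183.54 172.04]
  blob 32 [221.38 141.5 ]
  blob 32 [190.19 144.12]
  blob 17 [229.71 160.94]
  blob 15 [229.53 168.73]
lugs [[0.5504 0.1802 0.1855]
 [0.4795 0.204  0.1855]] [0.51491795 0.19212752 0.18551248] 0.0747832157667621 yaw 2.817271508631873 [0.51456273 0.19213925 0.21001248]
bar [[0.494  0.1996 0.2265]
 [0.5361 0.1869 0.2265]] [0.51505875 0.19321256 0.22651248] yaw -0.29310671777516717
marks yaw -0.29417860796455336
```

```bash
python3 - <<'E'
from m import *
o=ori(-.302+np.pi); c=(.5149,.1924)
bot.line_to((*c,.195),o,rate=.05); bot.sleep(.3); f0=np.array(bot.current_contact_force()); print(bot.current_position(),f0)
for z in(.165,.148,.1405):
    hit=bot.line_to((*c,z),o,rate=.02,threshold=2.0); f=np.array(bot.current_contact_force())-f0
    print(z,hit,np.round(bot.current_position(),4),f.round(2),np.round(bot.current_torque(),3))
    if hit: break
print(bot.current_clock())
s=bot.get_image("side");cv2.imwrite("pics/s3.png",cv2.resize(s["color"][110:200,165:255],(600,600),interpolation=cv2.INTER_CUBIC))
E
```

```text
[0.51502464 0.19245803 0.1952017 ] [-0.04349388  0.24054029 -2.70356185]
0.165 False [0.515  0.1924 0.1651] [ 0.63 -1.43 -0.79] [-0.01  -0.024 -0.005]
0.148 False [0.515  0.1924 0.1481] [-0.66  0.3  -0.54] [ 0.045 -0.002  0.003]
0.1405 True [0.5152 0.1925 0.1427] [ 0.99 -0.04  5.64] [ 0.054 -0.206  0.012]
12.6333
```

View pics/s3.png

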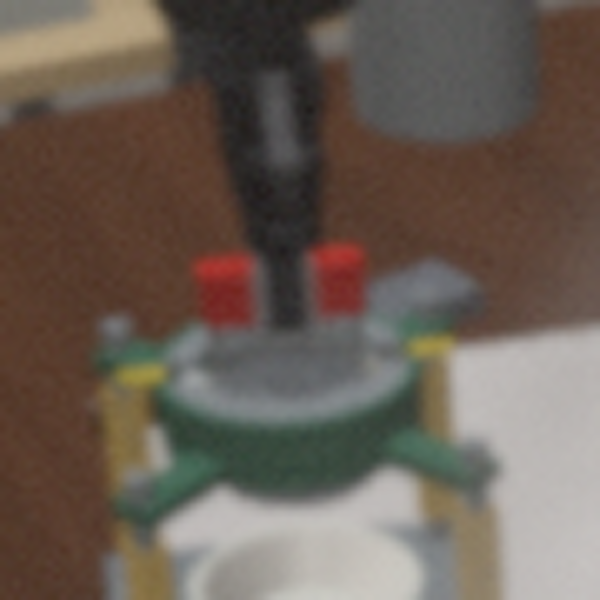

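```bash
cat > tw.py <<'E'
from m import *
import sys
F0=np.array([0,0,-3.3])  # held weight in air
def rd(): 
    a=[]
    for _ in range(4): a.append(np.r_[bot.current_contact_force(),bot.current_torque()]); bot.sleep(.02)
    return np.mean(a,0)
c=(.5150,.1924)
def twist(psi0,n,z,step=.03):
    psi=psi0
    for i in range(n):
        psi-=step; bot.line_to((*c,z),ori(psi+np.pi),rate=.02); r=rd(); r[:3]-=F0
        print(f"{psi:.3f} z={bot.current_position()[2]:.4f} t={bot.current_clock():.2f}",r.round(2))
        if r[2]<2.5: print("DROP?"); break
        if np.linalg.norm(r[:3])>15 or abs(r[5])>.45: print("STOP"); break
    return psi
E
python3 - <<'E'
from tw import *
bot.line_to((*c,.1410),ori(-.302+np.pi),rate=.01); bot.sleep(.2); print(rd().round(2)-np.r_[F0,0,0,0],bot.current_position(),bot.current_clock())
twist(-.302,5,.1410)
E
```

```text
[ 0.55  0.22  6.63  0.09 -0.14  0.  ] [0.51523851 0.19251386 0.1411305 ] 13.25
-0.332 z=0.1410 t=13.57 [ 0.68  0.51  6.41  0.13 -0.18 -0.07]
-0.362 z=0.1410 t=13.88 [ 0.63  0.14  6.66  0.11 -0.15 -0.07]
-0.392 z=0.1410 t=14.20 [ 0.8   0.12  7.06  0.1  -0.12 -0.09]
-0.422 z=0.1410 t=14.52 [ 0.28  0.41  6.75  0.05 -0.04 -0.09]
-0.452 z=0.1410 t=14.83 [ 0.03  0.04  6.14  0.04  0.01 -0.09]
```

```bash
sed -i 's/abs(r\[5\])>.45/abs(r[5])>.3/' tw.py; python3 - <<'E'
from tw import *
twist(-.452,42,.1410)
E
```

```text
-0.482 z=0.1410 t=15.15 [-0.22  0.65  6.69  0.02  0.05 -0.07]
-0.512 z=0.1410 t=15.47 [ 0.27  0.14  6.79 -0.02  0.06 -0.1 ]
-0.542 z=0.1410 t=15.78 [ 0.   -0.04  7.03 -0.04  0.04 -0.09]
-0.572 z=0.1410 t=16.10 [-0.03  0.12  6.78 -0.02  0.01 -0.06]
-0.602 z=0.1410 t=16.42 [ 0.18 -0.14  6.52  0.03  0.   -0.08]
-0.632 z=0.1410 t=16.73 [-0.05  0.17  6.54  0.01 -0.07 -0.09]
-0.662 z=0.1410 t=17.05 [ 0.35  0.04  6.14  0.03 -0.01 -0.05]
-0.692 z=0.1410 t=17.37 [-0.08 -0.21  6.72  0.03 -0.06 -0.06]
-0.722 z=0.1410 t=17.68 [ 0.29 -0.04  6.49  0.06 -0.05 -0.08]
-0.752 z=0.1410 t=18.00 [ 0.55  0.03  7.03  0.06 -0.01 -0.06]
-0.782 z=0.1410 t=18.32 [-0.01 -0.19  6.36  0.05 -0.04 -0.06]
-0.812 z=0.1410 t=18.63 [ 0.28 -0.05  7.04  0.01 -0.04 -0.09]
-0.842 z=0.1410 t=18.95 [ 0.4  -0.05  6.8   0.03 -0.03 -0.06]
-0.872 z=0.1410 t=19.27 [-0.41  0.53  6.7   0.04 -0.04 -0.07]
-0.902 z=0.1410 t=19.58 [-0.1   0.15  6.88  0.02 -0.01 -0.05]
-0.932 z=0.1410 t=19.90 [ 0.05  0.26  6.54 -0.01 -0.04 -0.05]
-0.962 z=0.1410 t=20.22 [ 0.09 -0.22  6.36  0.02  0.   -0.06]
-0.992 z=0.1410 t=20.53 [ 0.59  0.16  6.58  0.03 -0.06 -0.05]
-1.022 z=0.1410 t=20.85 [ 0.36  0.1   6.57  0.01 -0.05 -0.03]
-1.052 z=0.1410 t=21.17 [ 0.16  0.28  6.57  0.02 -0.06 -0.05]
-1.082 z=0.1410 t=21.48 [ 0.5   0.11  6.47  0.   -0.06 -0.  ]
-1.112 z=0.1404 t=21.80 [ 0.85  0.73  0.42  0.12 -0.21 -0.07]
DROP?
```

```bash
python3 - <<'E'
from tw import *
hit=bot.line_to((*c,.1335),ori(-1.112+np.pi),rate=.01,threshold=2.5); r=rd();r[:3]-=F0
print(hit,bot.current_position(),r.round(2),bot.current_clock())
E
```

```text
True [0.51471741 0.19227598 0.1349045 ] [ 0.5  -0.11  5.81  0.03 -0.19 -0.04] 22.4417
```

```bash
python3 - <<'E'
from tw import *
p=np.array(bot.current_position()); bot.line_to(p+[0,0,.0004],rate=.01); print(rd().round(2))
bot.let_go(); bot.sleep(.3); print(bot.current_grip_width(),rd().round(2))
bot.line_to(p+[0,0,.13],rate=.08); bot.move_ptp((.50,-.1,.30),ori(-1.112+np.pi)); bot.sleep(.5)
print(rd().round(2),bot.current_clock())
t=bot.get_image("top");s=bot.get_image("side")
R=lambda d,b:blobs(d["color"],(0,130,80),(9,255,255),b,8)
a=R(t,(185,205,240,260));b=R(s,(175,130,245,185))
for q in a+b: print(q[0],q[1].round(2))
x,e=tri(t,a[0][1],s,b[0][1]);print("bar",x,e)
q=plane(t,a[0][2],x[2])[:,:2];U=np.linalg.svd(q-q.mean(0))[2][0];print("yaw",np.arctan2(U[1],U[0]))
r=lambda i:cv2.resize(i,(400,400),interpolation=cv2.INTER_CUBIC)
cv2.imwrite("pics/z4.png",np.hstack([r(t["color"][190:275,170:255]),r(s["color"][120:210,165:255])]))
E
```

```text
[ 0.16 -0.14  1.5  -0.01 -0.05 -0.  ]
0.08570750508964341 [ 0.15 -0.44  0.09  0.01  0.01 -0.  ]
[ 0.08 -0.36 -0.59  0.02 -0.01 -0.03] 27.325
94 [207.49 231.17]
233 [205.94 153.81]
bar [0.51338891 0.1923293  0.15647715] [0.0008994]
yaw 2.02092880041158
```

View pics/z4.png

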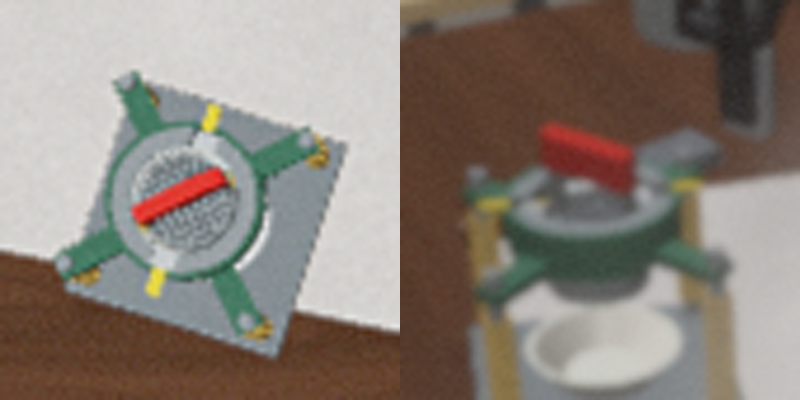

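The sieve hangs level. The bar's red centroid reads 0.1565 m; allowing for the same 7 mm bias it had on the bench, that is about 0.150 m, against 0.151 m expected when home. The gripper is clear.

```bash
python3 -c "
from workcell import bot
print(bot.sign_off())"
```

```text
the job is handed in; nothing more can be done
None
```

The sieve is locked in the collar: the lugs dropped at a clockwise twist of about 0.81 rad, the push on the collar read about 7 N at most (limit 25 N), the gripper has let go and is clear, and the job was handed in, though no verdict came back.

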